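# Slide the heavy battery box home in its charging dock and start the charge

## Robot

A 7-joint arm with a two-finger parallel gripper is mounted at the origin on the work surface. World frame = base frame: x ahead of the robot, y to its left, z up, the work surface at z = 0. Lengths are in m, angles in rad, forces in N, time in s.
With the tool pointing down it reaches from about 0.4 to 0.85 m from the base axis. Payload 10.4 kg.
Tool frame: the origin (TCP) lies at the centre of the arm's flange, where the gripper is bolted on; the fingertips stand ctrl.tcp_to_tips ahead of it and the grasp point (between the pads) lies 155 mm ahead of it (ctrl.tcp_to_tips is the distance from the TCP to the fingertips, in m); z points along the fingers, y is the direction in which the jaws open and shut (so a half turn about z gives the same grasp; the last joint's range is limited). The gripper opens to 85 mm and grips with 20 to 120 N. Pads are 22 mm wide; open, the fingers measure 114 mm over their backs; the gripper's body (76 mm by 85 mm) begins 54 mm behind the grasp point. The pads swing forward as they close: fully open they stand 13 mm farther back than shut.
Start: joints at [-1.33, 0.332, -0.065, 1.46, 0.022, 1.35, -0.088], TCP at [0.163, 0.603, 0.405] pointing down, gripper open.
Joint ranges: [-2.6, 2.6], [-0.5, 2.12], [-1.47, 1.34], [0.16, 2.42], [-1.27, 4.41], [0.06, 2.06], [-2.6, 2.6]. Speed limits (rad/s): [2.22, 2.22, 2.79, 2.79, 3.14, 3.14, 3.14].

## Interface

Orientations are given as a 3x3 rotation matrix whose columns are the frame's x, y, z axes.
In Python, from bench import ctrl, viewer gives the robot as it stands.
- The arm moves only by the tool send_rows, never from a script. Its argument "plan" is a list that holds one entry, the list of rows, each a list of 7 numbers: the finger opening in mm, from 0 to 85.4, then the shift along the tool's x, y, z in mm, then the turn, a rotation vector about the tool's x, y, z in rad. In form: [[[hand, tx, ty, tz, rx, ry, rz], ...]]. A call has exactly 8 rows; each row shifts and turns the commanded pose from where the row before left it, along the tool's axes as they then stand; what a row does not reach is not made up. A row lasts 1/8 s, in which the tool goes at most 62.5 mm and 10.7 degrees, less where a joint would pass 70% of its speed; a pose out of reach is approached as far as the arm can. A call is refused whole if a number of a shift passes 62.5 or a number of a turn 0.188, either way. A call with a gripper value outside its range is refused whole. The fingers move at their own pace and stop on an object; the grip force is fixed at half the most. Time passes only in rows, so rows that do not move let the fingers close, or fill a call up. It gives the time, the measured TCP pose, the force and the opening at its end, in the units of the state.
- ctrl.read_state(): the state, without advancing time (a new reading comes with each control period).
- viewer.grab_frame(name): name is "side" or "top" or "wrist"; returns a dict with "color" (420x560x3 uint8, red, green, blue), "range_z" (420x560 float32, m along the optical axis (not along the pixel's ray), 0 where there is no reading), "fx", "fy", "cx", "cy" (pixels), "k1" (the pictures are not rectified: a ray, as slopes to the right and down, at radius r is drawn at 1 + k1 r^2 times it, then the intrinsics apply), "T" (4x4, takes a point from camera to world coordinates). Camera axes: x right, y down, z forward; pixel columns grow to the right and rows downward; lengths in m; the calibration is good to about 2 mm. A picture is of the moment at which its call begins.
- ctrl.job_done(): hands the job in, once; it reports no verdict.
The state is a dict: "time": time; "joints": joint angles; "joint_vel": joint speeds; "effort": joint torques, N m; "tcp_pos": TCP position; "eef_rot": TCP orientation; "wrist_force": force on the tool from outside, world axes, zero at the start; "torque": the same for the moment, N m; "width": finger opening in m.
Only numpy, scipy, OpenCV 4.12 (cv2) and the standard library are available. Lean on these libraries where they do the work, as an engineer would, in place of code of your own. Each camera call takes 0.05 s, during which the arm holds its last target.

## Task

Push the heavy orange-and-black battery box along the desk into the yellow-railed charging dock until it is fully home and square against the dock's stop, pushing low so that it slides upright: never tip or lift it, and leave its carry handle alone. Once it is home, press the green button on the dock fully down to start the charge, then let go and withdraw. Do not press the button before the box is home, and do not disturb the other things on the desk.

Things in the scene. Friction and masses are not known exactly. Their poses are not given: they have to be found in the camera images.
- box: Battery box, loose, 0.65-0.95 kg. Black base 110 mm (its x) by 130 mm (y), 45 mm high; on it an orange tower, 65 mm (x) by 110 mm (y), up to 180 mm above the desk, flush with the base's +x face: on the -x side the base sticks out as a 45 mm deep, 45 mm high step. Origin: centre of the underside, z up. +x goes into the dock first. Starts 160-220 mm short of home, up to 30 mm aside and 0.3 rad askew.
- box_push (a point): Point on the box: middle of the upright -x face of its black base (130 mm wide), 22 mm above the desk, 55 mm from the box's origin: the place to push, along the box's +x. Sliding takes about 3 to 7 N (friction about 0.5 to 0.7); pushed higher than about 55 mm the box may tip over its +x edge.
- handle: The carry handle on top of the battery box: a black bar of 12 mm thickness, 80 mm long along the box's y; origin at the middle of its foot on the box top, 22.5 mm towards +x of the box's origin and 180 mm above the desk. Not to be touched.
- dock: Charging dock, fixed to the desk, no floor. Origin: on the desk, where the box's origin lies when fully home; the box enters along the dock's +x, its own +x the same way. Two yellow rails, 25 mm high, 12 mm thick, run from x = -20 mm to the stop, 146 mm apart inside (8 mm play each side); flared lead-ins widen the mouth to about 200 mm at x = -57 mm.
- dock_stop (a point): Middle of the dock's stop, 22 mm above the desk: the upright face at dock x = +55 mm of a grey console that reaches on to x = +200 mm, 170 mm wide (y), 70 mm high. The +x face of the box's base rests flat against it when home.
- start_top (a point): Centre of the top face of the round green start button (30 mm diameter) on the dock's console, 155 mm along the dock's +x from its origin; pressed straight down, it springs back when let go.
- start (a joint): Travel of the green start button in m: 0 up, 0.006 fully down (spring, about 5 N when fully down).
- drone: Bystander: quadcopter with black body, blue pack on top, white arms, orange propellers, about 150 by 150 mm, up to 210 mm across the propellers, 80 mm high; origin on the desk under its centre.
- pack_a: Bystander: small blue battery pack, 75 by 35 by 26 mm, yellow plug at one end; origin under its centre.
- pack_b: Bystander: small red battery pack, 75 by 35 by 26 mm, yellow plug at one end; origin under its centre.
- driver: Bystander: screwdriver with red handle lying on the desk, about 200 mm long, 26 mm thick; origin at mid-length, on the desk.
- mug: Bystander: blue mug, 80 mm diameter, 90 mm high; origin under its centre.
- tape: Bystander: yellow ring (tape roll), 90 mm diameter, 24 mm high; origin under its centre.
- parts_tray: Bystander: blue divided parts tray, 120 by 170 by 45 mm; origin under its centre.

How it is judged:
On the way, in this order (a step that is already met when the one before it is completed fails the run):
1. the battery box stands fully home and square in the dock (x of box in the frame of dock between -0.006 and 0.006 m and y of box in the frame of dock between -0.013 and 0.013 m and angle between the x axis of box and the x axis of dock, either way round below 0.08 rad and angle between box's own z axis and vertical below 0.04 rad and height (world z) of box below 0.005 m), for 0.2 s.
2. the green button is pressed fully down with the box home (all of step 1 and value of joint start above 0.0045 m), for 0.05 s.
At the end, for the whole second after the job is handed in: The box stands upright on the desk within 6 mm of the stop, within 13 mm of the dock's centre line, turned less than 0.08 rad, at rest, and the button has been pressed (more than 4.5 mm down) with the box home and has come back up (all of step 1 and linear speed of box below 0.02 m/s and value of joint start below 0.0015 m); the robot touches nothing.
It fails at once if the battery box is tipped (more than 0.14 rad) (angle between box's own z axis and vertical above 0.14 rad).
It fails at once if the battery box is lifted off the desk (10 mm) (height (world z) of box above 0.01 m).
It fails at once if the carry handle is touched (contact force between any of the fingers, the arm and handle above 0.5 N).
It fails at once if the button is pressed before the box is home (value of joint start above 0.003 m and not (x of box in the frame of dock between -0.006 and 0.006 m and y of box in the frame of dock between -0.013 and 0.013 m and angle between the x axis of box and the x axis of dock, either way round below 0.08 rad and angle between box's own z axis and vertical below 0.04 rad and height (world z) of box below 0.005 m)).
It fails at once if a bystander is disturbed (moved more than 20 mm) (distance of any of drone, pack_a, pack_b, driver, mug, tape, parts_tray from where it was at the start of the episode above 0.02 m).
It also fails if it takes over 59 s, if anything falls off the work surface, if the arm or the gripper's body presses on something with over 40 N, if the wrist force passes 120 N, or if a joint passes its speed limit or range.

## Working session

There is one attempt and no reset: what is moved stays moved. The work goes in short steps, Python scripts to look and compute and a tool call to move; the robot and the scene stay as the last step left them, time stands still between calls to the robot, and variables do not carry over. Pictures are saved under pics/ and viewed, and the job is handed in when it is done.

Besides the shell and the picture viewer there is one more tool, called after "Request:" as name(argument=value, ...) on one line, values as JSON. send_rows: Moves the arm, as the interface text tells. Its arguments: {"type":"object","properties":{"plan":{"type":"array","items":{"type":"array","items":{"type":"array","items":{"type":"number"}}}}},"required":["plan"]}

```bash
ls; mkdir -p pics; cat > h.py <<'E'
import numpy as np, cv2
from bench import ctrl, viewer
def grab(n,out=None):
    f=viewer.grab_frame(n)
    np.savez('%s.npz'%n,**f)
    if out: cv2.imwrite('pics/'+out,f['color'][:,:,::-1])
    return f
def cloud(f):
    h,w=f['range_z'].shape
    u,v=np.meshgrid(np.arange(w),np.arange(h))
    K=np.array([[f['fx'],0,f['cx']],[0,f['fy'],f['cy']],[0,0,1]],float)
    p=np.stack([u.ravel(),v.ravel()],1).astype(np.float64)[:,None]
    xy=cv2.undistortPoints(p,K,np.array([float(f['k1']),0,0,0]))[:,0]
    z=f['range_z'].ravel().astype(float)
    P=np.c_[xy*z[:,None],z]
    T=f['T']; W=P@T[:3,:3].T+T[:3,3]
    W[z==0]=np.nan
    return W.reshape(h,w,3)
E
python3 - <<'E'
from h import *
s=ctrl.read_state(); print(s, ctrl.tcp_to_tips)
for n in ['side','top','wrist']:
    f=grab(n,n+'0.png'); print(n,f['T'])
E
```

```text
pics
{'time': 0.0, 'joints': array([-1.32958068,  0.3328812 , -0.06469841,  1.46095577,  0.02160885,
        1.34989842, -0.08850417]), 'joint_vel': array([-0.00154245, -0.00161488, -0.00063692,  0.0004033 ,  0.00078931,
        0.00111576,  0.00151053]), 'effort': array([-3.86636975e-04, -6.25440431e+01,  4.87019552e-02, -3.91609883e+01,
        1.61437044e-02,  1.00828646e-02,  1.94911257e-05]), 'tcp_pos': array([0.16294112, 0.60325035, 0.40390302]), 'eef_rot': array([[-9.65406607e-01,  2.60748904e-01, -3.02713024e-04],
       [ 2.60749069e-01,  9.65405573e-01, -1.41487428e-03],
       [-7.66860784e-05, -1.44486112e-03, -9.99998953e-01]]), 'wrist_force': array([-0.28650014, -0.52255296,  0.05818663]), 'torque': array([ 0.03769029, -0.02219726,  0.04140008]), 'width': 0.08514495413432367} 0.1734
side [[ 0.71388311 -0.50045863  0.48980819 -0.0296323 ]
 [-0.7002188  -0.51818204  0.49110183 -0.60120339]
 [ 0.00803365 -0.69356221 -0.72035194  1.01118081]
 [ 0.          0.          0.          1.        ]]
top [[-0.01844552 -0.99697982  0.07543878  0.48302775]
 [-0.99974068  0.01939906  0.01192676  0.007263  ]
 [-0.01335418 -0.07519922 -0.99707911  1.41217295]
 [ 0.          0.          0.          1.        ]]
wrist [[ 2.59898566e-01  9.16929313e-01  3.02809132e-01  8.40985944e-02]
 [ 9.65635851e-01 -2.46668083e-01 -8.18673365e-02  6.24940000e-01]
 [-3.73212222e-04  3.13680558e-01 -9.49528498e-01  3.73595876e-01]
 [ 0.00000000e+00  0.00000000e+00  0.00000000e+00  1.00000000e+00]]
```

View pics/side0.png

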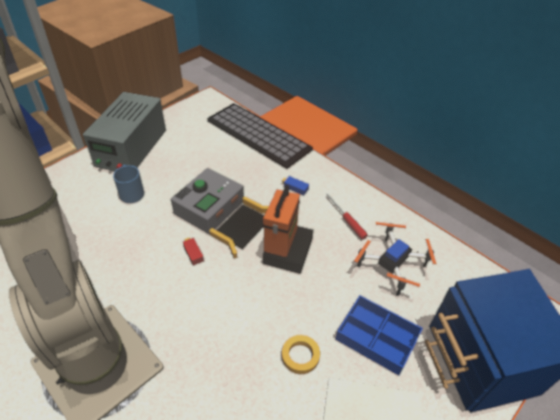

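View pics/top0.png

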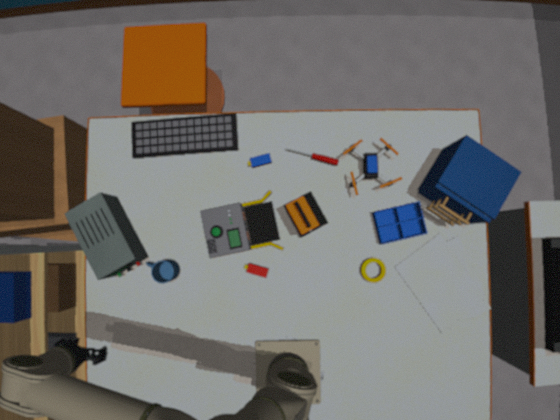

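```bash
cat > m.py <<'E'
from h import *
import sys
def rect(Q):
    (c,s,a)=cv2.minAreaRect((Q*1000).astype(np.float32)); b=cv2.boxPoints((c,s,a)); return np.round(c,1),np.round(s,1),round(a,1),b.round(0).tolist()
f=grab('top',sys.argv[1] if len(sys.argv)>1 else None); W=cloud(f); c=f['color'].astype(int)
Z=W[...,2]; X=W[...,0];Y=W[...,1]
reg=(X>.3)&(X<.75)&(Y>-.1)&(Y<.45)
def comp(m):
    n,l,st,_=cv2.connectedComponentsWithStats(m.astype(np.uint8)); i=1+np.argmax(st[1:,4]); return l==i
for nm,m in [('console',reg&(Z>.06)&(Z<.085)&(Y>.12)),('towertop',reg&(Z>.165)&(Z<.187)&(c[...,0]>c[...,2]+60)),('tower',reg&(Z>.06)&(Y<.12)),('base',reg&(Z>.037)&(Z<.053)&(Y<.12))]:
    if nm!='towertop': m=comp(m)
    print(nm,m.sum(),rect(W[m][:,:2]),Z[m].mean().round(4))
g=reg&(c[...,1]>c[...,0]+40)&(c[...,1]>c[...,2]+20)&(Z>.06)
print('green',g.sum(),np.nanmean(W[g],0))
y=reg&(c[...,0]>150)&(c[...,2]<80)&(c[...,1]>120)&(Z<.04)&(Z>.012)
n,l,st,ce=cv2.connectedComponentsWithStats(y.astype(np.uint8))
for i in range(1,n):
    if st[i,4]>10: print('yellow',st[i,4],rect(W[l==i][:,:2]))
E
python3 m.py
python3 - <<'E'
import cv2
a=cv2.imread('pics/top0.png')[120:300,140:420];cv2.imwrite('pics/topz.png',cv2.resize(a,None,fx=2.8,fy=2.8,interpolation=2))
E
```

```text
console 1922 (array([514.6, 209.8]), array([170.7, 144.2]), 11.5, [[417.0, 263.0], [445.0, 122.0], [613.0, 156.0], [584.0, 297.0]]) 0.0688
towertop 568 (array([554.8, -53.8]), array([108.,  65.]), 27.5, [[492.0, -50.0], [522.0, -108.0], [618.0, -58.0], [588.0, -0.0]]) 0.1783
tower 749 (array([555. , -53.2]), array([113.9,  66. ]), 27.5, [[489.0, -50.0], [520.0, -109.0], [621.0, -56.0], [590.0, 2.0]]) 0.1795
base 118 (array([610.3, -93.8]), array([70.5, 32.5]), 28.6, [[572.0, -96.0], [587.0, -125.0], [649.0, -91.0], [633.0, -63.0]]) 0.0444
green 189 [0.49261058 0.19600399 0.07582722]
yellow 11 (array([621.6,  86.4]), array([ 4.6, 32.1]), 26.7, [[612.0, 100.0], [627.0, 71.0], [631.0, 73.0], [616.0, 102.0]])
yellow 18 (array([457.5,  88.1]), array([ 4.2, 54.2]), 10.2, [[451.0, 114.0], [460.0, 61.0], [464.0, 62.0], [455.0, 115.0]])
```

View pics/topz.png

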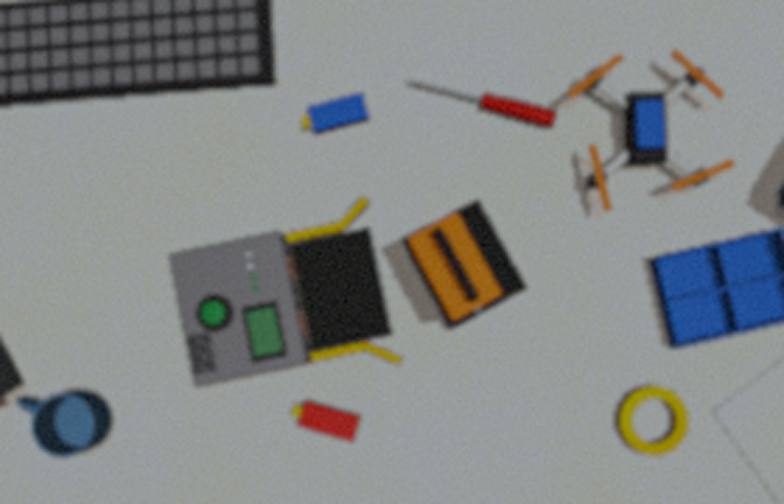

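```bash
cat > p.py <<'E'
from h import *
from scipy.spatial.transform import Rotation as Ro, Slerp
A=np.deg2rad(101.4); d=np.array([np.cos(A),np.sin(A),0]); dy=np.array([-d[1],d[0],0]); O=np.array([.5396,.0849,0])
UP=np.array([0,0,1.])
def Rt(a,yaw=0):
    """jaw axis along push; a tilt; yaw about world z"""
    B=np.c_[-dy,-d,-UP]
    return (Ro.from_euler('z',yaw)*Ro.from_matrix(B)*Ro.from_rotvec([a,0,0])).as_matrix()
def rows(ways,hand=0,start=None):
    """ways: list of (tcp, R, nrows)"""
    if start is None:
        s=ctrl.read_state(); start=(s['tcp_pos'],s['eef_rot'])
    p,R=np.array(start[0]),np.array(start[1]); out=[]
    for q,Q,n in ways:
        p0=p.copy();sl=Slerp([0,1],Ro.from_matrix([R,Q]))
        for i in range(1,n+1):
            g=p0+(q-p0)*i/n; G=sl(i/n).as_matrix()
            t=np.round(R.T@(g-p)*1000,1); w=np.round(Ro.from_matrix(R.T@G).as_rotvec(),3)
            out.append([hand,*t.tolist(),*w.tolist()])
            p=p+R@t/1000; R=R@Ro.from_rotvec(w).as_matrix()
    for i,r in enumerate(out):
        if i%8==0: print()
        print(r,end=',\n')
    M=np.abs(np.array(out)); print('max',M[:,1:4].max(),M[:,4:].max(),len(out))
E
python3 - <<'E'
from p import *
R=Rt(0.); tgt=np.array([.562,-.225,.42])
s=ctrl.read_state(); R0=s['eef_rot']; p0=s['tcp_pos']
# rotate the long way check: desired -153 deg world
print(np.rad2deg(Ro.from_matrix(R@R0.T).as_rotvec()))
rows([(p0+[0.04,-.09,.045],Ro.from_euler('z',-.35).as_matrix()@R0,2),(np.array([.46,.2,.45]),Ro.from_euler('z',-1.5).as_matrix()@R0,7),(tgt,R,7)])
E
python3 - <<'E'
import numpy as np
from h import *
f=dict(np.load('top.npz')); W=cloud(f); c=f['color'].astype(int)
hsv=cv2.cvtColor(f['color'],cv2.COLOR_RGB2HSV)
g=(c[...,1]>c[...,0]+40)&(c[...,1]>c[...,2]+20)
n,l,st,ce=cv2.connectedComponentsWithStats(g.astype(np.uint8))
for i in range(1,n):
    if st[i,4]>15:
        m=l==i; print(st[i],ce[i],np.nanmedian(W[m],0),np.nanmax(W[m][:,2]))
    
for nm,(u0,v0,u1,v1) in dict(drone=(335,135,405,200),tray=(370,198,430,245),tape=(355,255,390,285),drv=(280,145,342,168)).items():
    P=W[v0:v1,u0:u1].reshape(-1,3); P=P[P[:,2]>.012]; print(nm,P.min(0),P.max(0))
E
```

```text
[ 5.48726275e-04 -6.24430148e-02 -1.53487343e+02]

[0, -31.0, -38.2, -22.5, 0.0, 0.0, 0.175],
[0, -37.3, -32.3, -22.4, 0.0, 0.0, 0.175],
[0, -55.8, -15.4, -0.1, 0.0, 0.0, 0.164],
[0, -57.6, -6.2, -0.1, 0.0, 0.0, 0.165],
[0, -57.8, 3.5, -0.0, 0.0, 0.0, 0.164],
[0, -56.4, 12.8, -0.1, 0.0, 0.001, 0.164],
[0, -53.7, 21.8, -0.2, 0.0, -0.0, 0.164],
[0, -49.3, 30.3, -0.1, 0.0, -0.0, 0.165],

[0, -43.7, 38.0, -0.1, 0.0, -0.0, 0.164],
[0, -56.8, 25.9, 4.3, -0.0, 0.0, 0.168],
[0, -51.6, 35.1, 4.2, -0.0, 0.0, 0.169],
[0, -45.0, 43.3, 4.3, -0.0, 0.0, 0.168],
[0, -37.2, 50.2, 4.2, -0.0, 0.0, 0.169],
[0, -28.2, 55.7, 4.3, -0.0, 0.0, 0.168],
[0, -18.4, 59.6, 4.3, -0.0, 0.0, 0.168],
[0, -8.2, 61.9, 4.2, -0.0, 0.0, 0.169],
max 61.9 0.175 16
[212 227   9   9  59] [215.76271186 231.28813559] [0.50993564 0.23582982 0.08986214] 0.09672402367606958
[229 231  11  15 130] [233.90769231 237.98461538] [0.48506464 0.17712651 0.06953084] 0.07573604144610036
drone [ 0.62988981 -0.41454425  0.01237934] [ 0.82816256 -0.18626823  0.08517895]
tray [ 0.45352036 -0.52817563  0.01214878] [ 0.61645582 -0.31712209  0.05233321]
tape [ 0.31835536 -0.35588428  0.01224393] [ 0.40424794 -0.26796335  0.03124752]
drv [ 0.74428705 -0.19934835  0.01216498] [ 0.81033992 -0.00632588  0.02882984]
```

Request:
send_rows(plan=[[[0, -31, -38, -22.5, 0, 0, 0.175], [0, -37, -32, -22.5, 0, 0, 0.175], [0, -56, -15, 0, 0, 0, 0.164], [0, -57.5, -6, 0, 0, 0, 0.164], [0, -58, 3.5, 0, 0, 0, 0.164], [0, -56, 13, 0, 0, 0, 0.164], [0, -54, 22, 0, 0, 0, 0.164], [0, -49, 30, 0, 0, 0, 0.164]]])

```text
time: 1.2
tcp_pos: [0.4248, 0.2444, 0.4498]
eef_rot: [[0.032, 0.999, 0.0], [0.999, -0.032, 0.0], [0.0, 0.0, -1.0]]
wrist_force: [0.6, 0.4, 0.1]
width: -0.0002
```

```bash
python3 - <<'E'
from p import *
rows([(np.array([.562,-.225,.42]),Rt(0.),8)])
E
```

```text
[0, -58.1, 19.0, 3.7, -0.0, -0.0, 0.167],
[0, -54.1, 28.5, 3.7, -0.0, -0.0, 0.168],
[0, -48.6, 37.1, 3.7, -0.0, -0.0, 0.167],
[0, -41.8, 44.6, 3.7, -0.0, -0.0, 0.168],
[0, -33.7, 51.0, 3.7, -0.0, -0.0, 0.167],
[0, -24.8, 55.9, 3.7, -0.0, -0.0, 0.168],
[0, -15.0, 59.3, 3.7, -0.0, -0.0, 0.167],
[0, -5.0, 60.9, 3.7, -0.0, -0.0, 0.167],
max 60.9 0.168 8
```

Request:
send_rows(plan=[[[0, -58, 19, 2, 0, 0, 0.167], [0, -54, 28.5, 2, 0, 0, 0.167], [0, -48.5, 37, 2, 0, 0, 0.167], [0, -42, 44.5, 2, 0, 0, 0.167], [0, -34, 51, 4, 0, 0, 0.167], [0, -25, 56, 6, 0, 0, 0.168], [0, -15, 59, 6, 0, 0, 0.167], [0, -5, 61, 6, 0, 0, 0.167]]])

```text
time: 2.2
tcp_pos: [0.5641, -0.2239, 0.4196]
eef_rot: [[0.98, 0.201, 0.001], [0.201, -0.98, 0.0], [0.001, -0.0, -1.0]]
wrist_force: [0.8, 1.1, 0.2]
width: 0.0002
```

```bash
cat > t.py <<'E'
from p import *
def boxpt(bx,by,yaw,px,py):
    "world of box-frame point given box pose in dock frame"
    o=O+bx*d+by*dy; X=np.cos(yaw)*d+np.sin(yaw)*dy; Y=-np.sin(yaw)*d+np.cos(yaw)*dy
    return o+px*X+py*Y
def tcp_for(tip,a,yaw=0):
    R=Rt(a,yaw); return tip-.1734*R[:,2],R
E
python3 - <<'E'
from t import *
c=boxpt(-.1603,.0055,.283,-.055,.048); print('contact',c)
tip=c-.045*d; tip[2]=.014
g,R=tcp_for(tip,.17); print(tip,g)
rows([(g+[0,0,.09],R,5),(g,R,3)])
E
python3 m.py
```

```text
contact [ 0.54885471 -0.14430837  0.        ]
[ 0.55774929 -0.18842057  0.014     ] [ 0.56354781 -0.21717802  0.1849004 ]

[0, 0.1, -1.3, 28.9, 0.034, -0.0, 0.001],
[0, 0.2, -0.4, 29.0, 0.034, -0.0, 0.0],
[0, 0.1, 0.7, 29.0, 0.034, -0.0, 0.001],
[0, 0.2, 1.6, 28.9, 0.034, -0.0, 0.001],
[0, 0.1, 2.6, 28.9, 0.034, -0.0, 0.001],
[0, -0.0, 5.1, 29.6, -0.0, -0.0, -0.0],
[0, -0.0, 5.1, 29.5, -0.0, -0.0, -0.0],
[0, -0.0, 5.0, 29.6, -0.0, -0.0, -0.0],
max 29.6 0.034 8
console 1925 (array([514.4, 210.1]), array([170.7, 144.5]), 11.1, [[417.0, 265.0], [445.0, 123.0], [612.0, 156.0], [584.0, 297.0]]) 0.0689
towertop 563 (array([555.3, -53.5]), array([107.6,  65.1]), 27.8, [[493.0, -50.0], [523.0, -107.0], [618.0, -57.0], [588.0, 0.0]]) 0.1784
tower 1934 (array([352.8, -88.3]), array([ 69.6, 161.4]), 59.7, [[266.0, -78.0], [405.0, -159.0], [440.0, -99.0], [301.0, -18.0]]) 0.6738
base 121 (array([608.1, -94.9]), array([75.6, 32. ]), 28.6, [[567.0, -99.0], [583.0, -127.0], [649.0, -91.0], [634.0, -63.0]]) 0.0441
green 192 [0.49282269 0.19608324 0.07577013]
yellow 52 (array([622.3,  96.7]), array([ 18.6, 107.8]), 24.5, [[592.0, 142.0], [636.0, 44.0], [653.0, 51.0], [608.0, 150.0]])
yellow 50 (array([458.2,  68.8]), array([100.5,  14.3]), 89.0, [[450.0, 19.0], [464.0, 18.0], [466.0, 119.0], [452.0, 119.0]])
```

Request:
send_rows(plan=[[[0, 0, -1.3, 29, 0.034, 0, 0.001], [0, 0, -0.4, 29, 0.034, 0, 0], [0, 0, 0.7, 29, 0.034, 0, 0], [0, 0, 1.6, 29, 0.034, 0, 0], [0, 0, 2.6, 29, 0.034, 0, 0], [0, 0, 5, 29.5, 0, 0, 0], [0, 0, 5, 29.5, 0, 0, 0], [0, 0, 5, 29.5, 0, 0, 0]]])

```text
time: 3.25
tcp_pos: [0.5622, -0.2154, 0.1838]
eef_rot: [[0.979, 0.202, -0.035], [0.205, -0.965, 0.166], [-0.0, -0.169, -0.986]]
wrist_force: [0.1, 0.7, -0.2]
width: 0.0
```

```bash
python3 - <<'E'
from t import *
grab('side','side1.png'); grab('wrist','wrist1.png');grab('top','top1.png')
s=ctrl.read_state(); print(s['tcp_pos'],s['tcp_pos']+.1734*s['eef_rot'][:,2])
a=cv2.imread('pics/side1.png')[130:330,200:480];b=cv2.imread('pics/top1.png')[130:330,200:480]
cv2.imwrite('pics/c1.png',cv2.resize(np.vstack([a,b]),None,fx=1.5,fy=1.5) if 0 else cv2.resize(np.hstack([a,b]),(800,286)))
cv2.imwrite('pics/s1z.png',cv2.resize(a,None,fx=2.8,fy=2.8))
E
```

```text
[ 0.56173564 -0.21528631  0.18383571] [ 0.55525101 -0.18645525  0.01297238]
```

View pics/s1z.png

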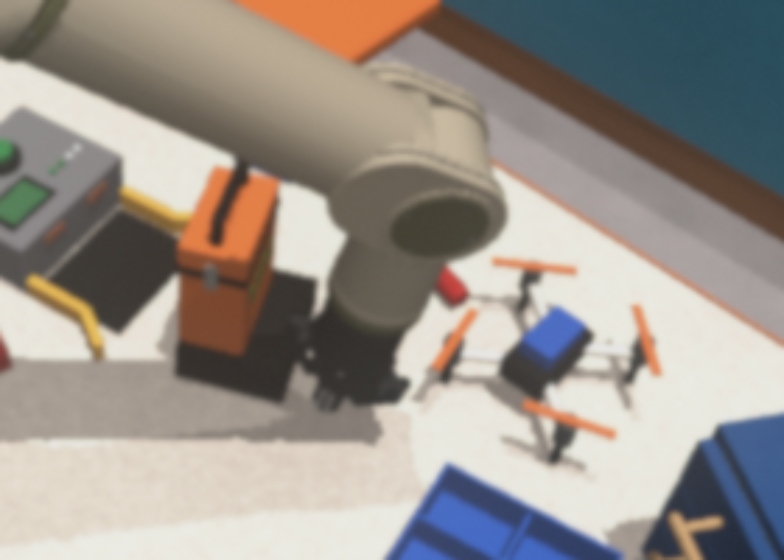

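View pics/wrist1.png

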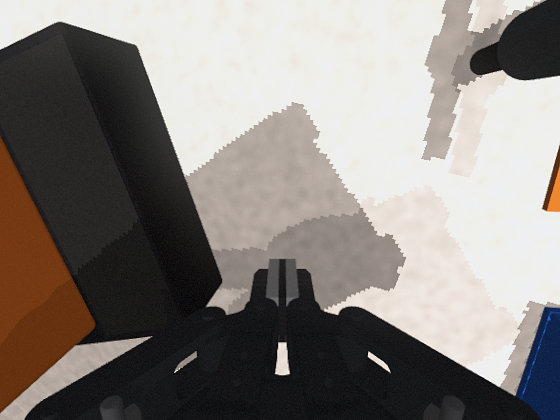

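View pics/top1.png

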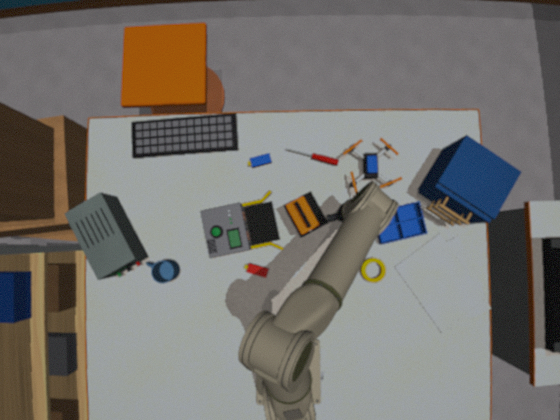

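```bash
python3 - <<'E'
from t import *
f=dict(np.load('wrist.npz')); W=cloud(f); s=ctrl.read_state()
T=(W-s['tcp_pos'])@s['eef_rot']*1000
v=T[250:420,:,:].reshape(-1,3); v=v[~np.isnan(v[:,0])]
v=v[(abs(v[:,0])<40)&(abs(v[:,1])<80)]
for z in range(60,185,8):
    q=v[(v[:,2]>=z)&(v[:,2]<z+8)]
    if len(q): print(z,len(q),q[:,0].min().round(),q[:,0].max().round(),q[:,1].min().round(1),q[:,1].max().round(1))
E
```

```text
76 1083 16.0 20.0 -19.8 17.6
84 7210 5.0 18.0 -63.1 61.5
92 8976 -6.0 17.0 -62.8 60.4
100 8126 -12.0 17.0 -56.7 53.3
108 4346 -12.0 17.0 -49.3 46.9
116 5670 -12.0 13.0 -43.0 41.1
124 2822 -14.0 13.0 -37.0 34.2
132 950 -12.0 12.0 -30.4 28.3
140 692 -12.0 24.0 -54.4 12.2
148 6597 -25.0 25.0 -80.0 12.3
156 1243 -13.0 22.0 -52.2 12.1
164 1044 -39.0 18.0 -49.7 80.0
172 6998 -40.0 15.0 -47.0 80.0
180 3190 -30.0 11.0 -44.3 43.8
```

```bash
cat >> t.py <<'E'
LT=.1604
def goal(face,a=.09,zc=.015,yaw=0,ext=.057):
    "face: world xy of where the front finger back should be; returns tcp,R"
    R=Rt(a,yaw); h=-R[:,1].copy(); h[2]=0; h/=np.linalg.norm(h)
    tip=np.array(face,float)-ext*h; tip[2]=zc
    return tip-LT*R[:,2],R
E
python3 - <<'E'
from t import *
c=boxpt(-.1603,.0055,.283,-.055,.048)
g,R=goal(c-.014*d); print(g)
rows([(g,R,8)],hand=85)
E
```

```text
[ 0.56573791 -0.22803972  0.17475082]

[85, 0.2, 1.8, 0.8, -0.01, 0.0, 0.001],
[85, 0.1, 1.9, 0.9, -0.01, 0.001, 0.001],
[85, 0.2, 1.8, 0.9, -0.01, 0.0, 0.0],
[85, 0.2, 1.8, 0.9, -0.011, 0.001, 0.001],
[85, 0.1, 1.8, 0.9, -0.01, 0.0, 0.001],
[85, 0.2, 1.8, 0.9, -0.01, 0.001, 0.001],
[85, 0.2, 1.7, 0.9, -0.01, 0.0, 0.001],
[85, 0.2, 1.8, 1.0, -0.01, 0.001, 0.001],
max 1.9 0.011 8
```

Request:
send_rows(plan=[[[0, 0.5, 7.5, 0, -0.02, 0.001, 0.001], [0, 0.5, 7, 0, -0.03, 0.001, 0.002], [85, 0.3, 0, 0, -0.031, 0.001, 0.002], [85, 0, 0, 0, 0, 0, 0], [85, 0, 0, 0, 0, 0, 0], [85, 0, 0, 0, 0, 0, 0], [85, 0, 0, 3, 0, 0, 0], [85, 0, 0, 3, 0, 0, 0]]])

```text
time: 4.4
tcp_pos: [0.5663, -0.2288, 0.1763]
eef_rot: [[0.98, 0.198, -0.016], [0.199, -0.976, 0.088], [0.002, -0.089, -0.996]]
wrist_force: [-0.4, -0.4, -0.7]
width: 0.0851
```

```bash
python3 - <<'E'
from t import *
print(ctrl.tcp_to_tips)
f=grab('wrist','wrist2.png'); W=cloud(f); s=ctrl.read_state(); print(s['tcp_pos'],s['wrist_force'],s['width'])
T=(W-s['tcp_pos'])@s['eef_rot']*1000
v=T[200:420,:,:].reshape(-1,3); w=W[200:420].reshape(-1,3); v=v[(abs(v[:,0])<30)&(abs(v[:,1])<68)]
for z in range(76,185,8):
    q=v[(v[:,2]>=z)&(v[:,2]<z+8)]
    if len(q): print(z,len(q),q[:,0].min().round(),q[:,0].max().round(),q[:,1].min().round(1),q[:,1].max().round(1))
c=boxpt(-.1603,.0055,.283,-.055,.048)
g,R=goal(c-.014*d); print(g)
rows([(g,R,4)],hand=85)
E
```

```text
0.1734
[ 0.56614308 -0.22868888  0.17585091] [0.07110903 0.30396441 1.16104393] 0.08490485667231876
76 3616 10.0 20.0 -67.9 66.1
84 10062 -0.0 18.0 -68.0 68.0
92 7398 -11.0 18.0 -68.0 68.0
100 7790 -14.0 18.0 -68.0 68.0
108 3319 -13.0 14.0 -68.0 68.0
116 1181 -2.0 13.0 -64.9 64.0
124 1338 -12.0 12.0 -57.1 55.6
132 1300 -12.0 11.0 -57.2 56.0
140 1071 -12.0 11.0 -57.0 55.5
148 850 -12.0 11.0 -56.1 55.9
156 166 -10.0 10.0 -48.3 48.3
164 2944 -30.0 30.0 27.3 68.0
172 16713 -30.0 30.0 -68.0 63.4
180 3042 -30.0 30.0 -68.0 -15.9
[ 0.56573791 -0.22803972  0.17475082]

[85, -0.1, -0.2, 0.3, 0.0, -0.0, 0.0],
[85, -0.0, -0.1, 0.3, 0.0, -0.001, 0.001],
[85, -0.1, -0.2, 0.3, 0.0, -0.0, 0.0],
[85, -0.1, -0.1, 0.3, 0.0, -0.001, 0.001],
max 0.3 0.001 4
```

View pics/wrist2.png

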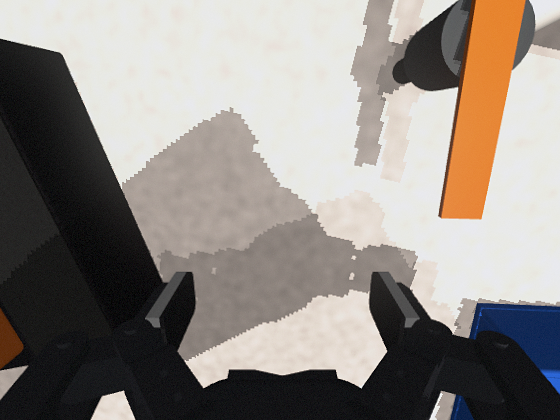

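Request:
send_rows(plan=[[[85, 0, -7, 0.6, 0, 0, 0], [85, 0, -6, 0.5, 0, 0, 0], [85, 0, -6, 0.5, 0, 0, 0], [85, 0, -6, 0.5, 0, 0, 0], [85, 0, -6, 0.5, 0, 0, 0], [85, 0, -6, 0.5, 0, 0, 0], [85, 0, -4, 0.4, 0, 0, 0], [85, 0, 0, 0, 0, 0, 0]]])

```text
time: 5.45
tcp_pos: [0.5582, -0.1879, 0.1767]
eef_rot: [[0.98, 0.199, -0.016], [0.2, -0.976, 0.088], [0.002, -0.09, -0.996]]
wrist_force: [-0.9, -2.4, -0.4]
width: 0.085
```

```bash
cat > b.py <<'E'
from t import *
def box(show=True,name=None):
    f=grab('top',name); W=cloud(f); c=f['color'].astype(int); Z=W[...,2]
    reg=(W[...,0]>.4)&(W[...,0]<.75)&(W[...,1]>-.2)&(W[...,1]<.25)
    m=reg&(Z>.165)&(Z<.19)&(c[...,0]>c[...,2]+60)
    m=m&True
    Q=(W[m][:,:2]*1000).astype(np.float32); (ce,sz,a)=cv2.minAreaRect(Q); bp=cv2.boxPoints((ce,sz,a))
    e=bp[1]-bp[0]; e2=bp[2]-bp[1]; L=e if np.hypot(*e)>np.hypot(*e2) else e2
    L=-L/np.hypot(*L) if L[0]>0 else L/np.hypot(*L)   # box y ~ (-.9,-.3)
    y=np.array([L[0],L[1],0]); x=np.array([y[1],-y[0],0])
    o=np.array([*ce,0])/1000-.0225*x
    r=o-O; yaw=np.arctan2(x@dy,x@d)
    s=ctrl.read_state()
    print('n',m.sum(),'size',np.round(sz,1),'box dock x %.1f y %.1f mm yaw %.3f'%(r@d*1000,r@dy*1000,yaw),'t',s['time'],'F',s['wrist_force'].round(1))
    fr=s['tcp_pos']+LT*s['eef_rot'][:,2]-.057*s['eef_rot'][:,1]
    q=fr-o; print('finger face in box frame mm',(q@x*1000).round(1),(q@y*1000).round(1),'z',(fr[2]*1000).round(1),'dock',((fr-O)@d*1000).round(1),((fr-O)@dy*1000).round(1))
    return r@d,r@dy,yaw
if __name__=='__main__':
    import sys; box(name=sys.argv[1] if len(sys.argv)>1 else None)
E
python3 b.py top2.png; python3 -c "
from h import *
grab('side','side2.png')"
```

```text
n 570 size [107.5  64.7] box dock x -136.4 y 1.3 mm yaw 0.209 t 5.5 F [-1.  -2.3 -0.8]
finger face in box frame mm -55.2 46.5 z 22.1 dock -200.0 35.4
```

View pics/side2.png

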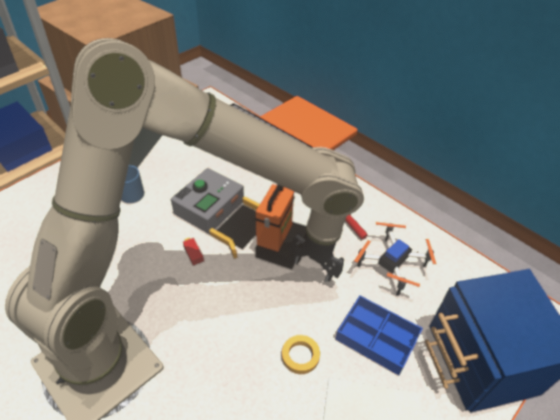

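Request:
send_rows(plan=[[[85, 0, -6, 0.5, 0, 0, 0], [85, 0, -6, 0.5, 0, 0, 0], [85, 0, -6, 0.5, 0, 0, 0], [85, 0, -6, 0.5, 0, 0, 0], [85, 0, -6, 0.5, 0, 0, 0], [85, 0, -6, 0.5, 0, 0, 0], [85, 0, -4, 0.4, 0, 0, 0], [85, 0, 0, 0, 0, 0, 0]]])

```text
time: 6.55
tcp_pos: [0.5501, -0.1487, 0.1768]
eef_rot: [[0.98, 0.199, -0.016], [0.2, -0.976, 0.088], [0.002, -0.09, -0.996]]
wrist_force: [-0.6, -1.5, -0.2]
width: 0.0849
```

```bash
python3 b.py top3.png
```

```text
n 572 size [107.9  64.9] box dock x -103.2 y -7.8 mm yaw 0.056 t 6.6 F [-0.6 -0.9 -0.1]
finger face in box frame mm -54.2 46.4 z 22.3 dock -160.0 35.5
```

Request:
send_rows(plan=[[[85, 0, 10, -0.9, 0, 0, 0], [85, 15, 0, 0, 0, 0, 0], [85, 15, 0, 0, 0, 0, 0], [85, 8, -4, 0.4, 0, 0, 0], [85, 0, -8, 0.7, 0, 0, 0], [85, 0, -8, 0.7, 0, 0, 0], [85, 0, -8, 0.7, 0, 0, 0], [85, 0, -7, 0.6, 0, 0, 0]]])

```text
time: 7.6
tcp_pos: [0.5817, -0.1173, 0.177]
eef_rot: [[0.98, 0.198, -0.015], [0.198, -0.976, 0.086], [0.002, -0.088, -0.996]]
wrist_force: [1.0, -5.3, -2.4]
width: 0.0847
```

```bash
python3 b.py top4.png
```

```text
n 578 size [109.2  64.8] box dock x -81.3 y -8.8 mm yaw 0.020 t 7.65 F [ 0.5 -3.9 -0.8]
finger face in box frame mm -53.0 8.1 z 22.2 dock -134.5 -1.8
```

Request:
send_rows(plan=[[[85, 0, -5, 0.4, 0, 0, 0], [85, 0, -5, 0.4, 0, 0, 0], [85, 0, -5, 0.4, 0, 0, 0], [85, 0, -5, 0.4, 0, 0, 0], [85, 0, -5, 0.4, 0, 0, 0], [85, 0, -5, 0.4, 0, 0, 0], [85, 0, -5, 0.4, 0, 0, 0], [85, 0, 0, 0, 0, 0, 0]]])

```text
time: 8.65
tcp_pos: [0.5691, -0.1014, 0.1781]
eef_rot: [[0.983, 0.183, -0.022], [0.184, -0.981, 0.064], [-0.009, -0.067, -0.998]]
wrist_force: [-27.9, -69.8, 17.0]
width: 0.0847
```

```bash
python3 b.py top5.png; python3 -c "
from h import *
f=grab('side','side3.png');cv2.imwrite('pics/side3z.png',cv2.resize(f['color'][130:330,140:420,::-1],None,fx=2.8,fy=2.8))"
```

```text
n 583 size [110.1  64.8] box dock x -68.4 y -5.1 mm yaw -0.090 t 8.7 F [-28.1 -69.6  18.7]
finger face in box frame mm -53.5 8.8 z 21.8 dock -120.9 8.5
```

View pics/side3z.png

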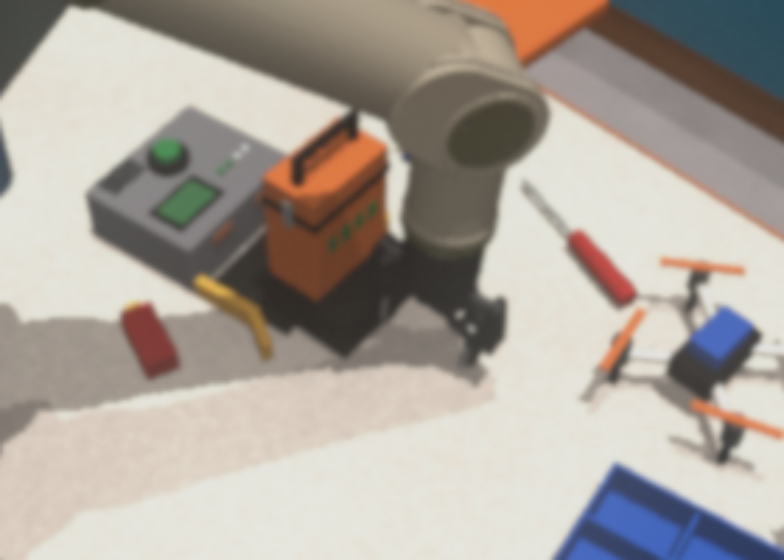

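Request:
send_rows(plan=[[[85, -4, 8, -0.7, 0, 0, 0], [85, -4, 8, -0.7, 0, 0, 0], [85, 0, 8, -0.7, 0, 0, 0], [85, 0, 8, -0.7, 0, 0, 0], [85, 0, 4, -0.4, 0, 0, 0], [85, 0, 0, 0, 0, 0, 0], [85, 0, 0, 0, 0, 0, 0], [85, 0, 0, 0, 0, 0, 0]]])

```text
time: 9.75
tcp_pos: [0.5748, -0.1192, 0.1773]
eef_rot: [[0.98, 0.199, -0.016], [0.2, -0.976, 0.088], [0.002, -0.089, -0.996]]
wrist_force: [0.1, -0.5, 0.4]
width: 0.0852
```

```bash
python3 b.py top6.png; python3 - <<'E'
from t import *
a=cv2.imread('pics/top6.png')[150:280,190:360];cv2.imwrite('pics/t6.png',cv2.resize(a,None,fx=4.5,fy=4.5,interpolation=2))
f=dict(np.load('top.npz'));W=cloud(f);c=f['color'].astype(int)
y=(c[...,0]>120)&(c[...,2]<90)&(c[...,1]>90)&(W[...,2]<.04)&(W[...,2]>.008)&(W[...,1]>-.0)&(W[...,1]<.2)
P=(W[y]-O); print(np.c_[P@d*1000,P@dy*1000,P[:,2]*1000].round(0)[np.argsort(P@d)].astype(int).tolist())
E
```

```text
n 579 size [109.7  64.8] box dock x -68.6 y -3.9 mm yaw -0.094 t 9.8 F [ 0.4  0.5 -0.6]
finger face in box frame mm -68.1 3.2 z 22.6 dock -136.1 5.7
[[-55, -103, 24], [-55, -100, 21], [-54, -97, 17], [-53, 106, 23], [-52, -104, 26], [-51, -100, 25], [-51, 101, 27], [-50, -97, 20], [-50, 105, 27], [-50, -94, 18], [-48, -105, 23], [-48, -101, 25], [-47, -97, 27], [-46, 104, 24], [-46, -94, 24], [-45, -91, 22], [-44, -101, 30], [-44, 100, 28], [-43, -100, 15], [-43, 103, 21], [-42, -96, 17], [-42, -92, 22], [-41, 96, 23], [-41, -89, 13], [-40, 99, 26], [-40, -99, 26], [-39, 103, 19], [-39, -96, 21], [-38, -93, 19], [-38, -89, 24], [-37, 98, 23], [-37, -86, 21], [-35, 91, 23], [-35, -93, 21], [-34, -90, 24], [-34, 94, 19], [-33, -86, 25], [-32, -83, 18], [-31, 93, 26], [-30, -91, 23], [-30, -88, 17], [-29, -83, 23], [-29, 86, 26], [-28, -80, 25], [-28, 89, 23], [-26, -88, 24], [-26, -84, 27], [-25, 85, 30], [-25, -81, 20], [-24, 88, 28], [-22, -84, 28], [-22, 84, 28], [-21, -81, 25], [-21, 88, 24], [-19, 80, 18], [-18, 83, 24], [-18, -82, 24], [-15, 79, 20], [-13, -79, 27], [-12, -76, 22
[... 1162 characters left out ...]
[32, 80, 24], [33, 83, 24], [35, -79, 21], [35, -75, 28], [35, 75, 20], [36, 79, 26], [37, 82, 21], [38, -80, 25], [38, 75, 26], [39, -76, 24], [40, 81, 28], [40, 78, 18], [40, -73, 22], [42, -80, 25], [43, 77, 27], [43, -77, 22], [43, 81, 25], [43, -74, 22], [45, -81, 28], [46, -78, 25], [46, 77, 24], [47, -74, 24], [47, 80, 24], [48, 83, 22], [49, -82, 25], [50, 76, 24], [50, -79, 19], [50, -75, 22], [51, 79, 23], [51, 83, 27], [53, -79, 26], [53, 75, 27], [54, 78, 26], [55, 82, 24], [82, 138, 18], [82, 142, 22], [83, 145, 22], [84, 149, 21], [86, 138, 15], [87, 141, 15], [87, 145, 17], [88, 151, 26], [88, 148, 17], [89, 137, 15], [90, 140, 14], [91, 144, 18], [92, 147, 14], [94, 143, 19]]
```

View pics/t6.png

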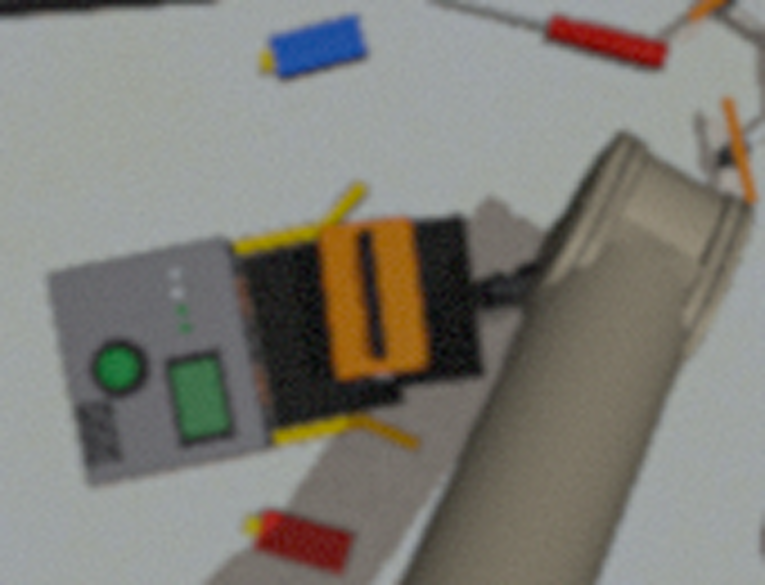

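Request:
send_rows(plan=[[[85, 15, 0, 0, 0, 0, 0], [85, 15, 0, 0, 0, 0, 0], [85, 13, 0, 0, 0, 0, 0], [85, 0, -5, 0.4, 0, 0, 0], [85, 0, -4, 0.4, 0, 0, 0], [85, -2, -4, 0.4, 0, 0, 0], [85, -2, -4, 0.4, 0, 0, 0], [85, 0, -3, 0.3, 0, 0, 0]]])

```text
time: 10.8
tcp_pos: [0.6086, -0.0929, 0.1775]
eef_rot: [[0.98, 0.197, -0.015], [0.198, -0.976, 0.086], [0.003, -0.088, -0.996]]
wrist_force: [1.2, -3.0, -2.7]
width: 0.0848
```

```bash
python3 b.py top7.png
```

```text
n 580 size [109.4  64.8] box dock x -59.1 y 0.1 mm yaw -0.096 t 10.85 F [ 1.7 -3.3 -2. ]
finger face in box frame mm -53.7 -38.5 z 22.7 dock -116.3 -33.1
```

Request:
send_rows(plan=[[[85, 0, -4, 0.4, 0, 0, 0], [85, 0, -4, 0.4, 0, 0, 0], [85, 0, -4, 0.4, 0, 0, 0], [85, 0, -4, 0.4, 0, 0, 0], [85, 0, -4, 0.4, 0, 0, 0], [85, 0, -3, 0.3, 0, 0, 0], [85, 0, 0, 0, 0, 0, 0], [85, 0, 0, 0, 0, 0, 0]]])

```text
time: 11.85
tcp_pos: [0.6046, -0.0694, 0.1773]
eef_rot: [[0.98, 0.199, -0.015], [0.199, -0.976, 0.088], [0.003, -0.089, -0.996]]
wrist_force: [3.3, -2.7, 0.8]
width: 0.0851
```

```bash
python3 b.py top8.png
```

```text
n 586 size [110.1  65.2] box dock x -38.9 y 4.4 mm yaw 0.003 t 11.9 F [ 2.9 -2.5  1.7]
finger face in box frame mm -54.3 -37.8 z 22.6 dock -93.1 -33.5
```

Request:
send_rows(plan=[[[85, 0, 6, -0.5, 0, 0, 0], [85, -18, 0, 0, 0, 0, 0], [85, -19, 0, 0, 0, 0, 0], [85, 0, -5, 0.4, 0, 0, 0], [85, 0, -5, 0.4, 0, 0, 0], [85, 0, -5, 0.4, 0, 0, 0], [85, 0, -5, 0.4, 0, 0, 0], [85, 0, -5, 0.4, 0, 0, 0]]])

```text
time: 12.9
tcp_pos: [0.5649, -0.0583, 0.1772]
eef_rot: [[0.98, 0.199, -0.015], [0.199, -0.976, 0.086], [0.003, -0.087, -0.996]]
wrist_force: [0.4, -5.5, -1.5]
width: 0.0848
```

```bash
python3 b.py top9.png
```

```text
n 587 size [110.4  65.1] box dock x -20.3 y 3.8 mm yaw 0.009 t 12.95 F [ 1.1 -4.2 -0.6]
finger face in box frame mm -53.4 -0.1 z 22.3 dock -73.7 3.2
```

Request:
send_rows(plan=[[[85, 0, -4, 0.4, 0, 0, 0], [85, 0, -4, 0.4, 0, 0, 0], [85, 0, -4, 0.4, 0, 0, 0], [85, 0, -3, 0.3, 0, 0, 0], [85, 0, -2, 0.2, 0, 0, 0], [85, 0, -1.5, 0.1, 0, 0, 0], [85, 0, 0, 0, 0, 0, 0], [85, 0, 0, 0, 0, 0, 0]]])

```text
time: 13.95
tcp_pos: [0.5609, -0.0401, 0.177]
eef_rot: [[0.98, 0.199, -0.015], [0.199, -0.976, 0.087], [0.003, -0.089, -0.996]]
wrist_force: [1.4, -4.4, -0.6]
width: 0.0854
```

```bash
python3 b.py top10.png
```

```text
n 576 size [109.3  64.2] box dock x -2.0 y 4.3 mm yaw 0.006 t 14.0 F [ 2.1 -4.9 -1.2]
finger face in box frame mm -53.7 -0.4 z 22.3 dock -55.7 3.5
```

Request:
send_rows(plan=[[[85, 0, -1, 0.1, 0, 0, 0], [85, 0, -1, 0.1, 0, 0, 0], [85, 0, -1, 0.1, 0, 0, 0], [85, 0, 0, 0, 0, 0, 0], [85, 0, 0, 0, 0, 0, 0], [85, 0, 0, 0, 0, 0, 0], [85, 0, 0, 0, 0, 0, 0], [85, 0, 0, 0, 0, 0, 0]]])

```text
time: 15.0
tcp_pos: [0.56, -0.0371, 0.1769]
eef_rot: [[0.98, 0.198, -0.016], [0.199, -0.976, 0.088], [0.002, -0.089, -0.996]]
wrist_force: [0.9, -5.2, -1.5]
width: 0.0845
```

```bash
python3 b.py top11.png
```

```text
n 574 size [109.9  63.9] box dock x 0.8 y 4.3 mm yaw 0.003 t 15.05 F [ 0.8 -4.8 -1. ]
finger face in box frame mm -53.4 -0.2 z 22.2 dock -52.6 3.9
```

Still sliding freely (5 N); go on to the stop.

Request:
send_rows(plan=[[[85, 0, -1, 0.1, 0, 0, 0], [85, 0, -1, 0.1, 0, 0, 0], [85, 0, 0, 0, 0, 0, 0], [85, 0, 0, 0, 0, 0, 0], [85, 0, 0, 0, 0, 0, 0], [85, 0, 0, 0, 0, 0, 0], [85, 0, 0, 0, 0, 0, 0], [85, 0, 0, 0, 0, 0, 0]]])

```text
time: 16.05
tcp_pos: [0.5594, -0.0365, 0.177]
eef_rot: [[0.98, 0.197, -0.016], [0.198, -0.976, 0.086], [0.002, -0.087, -0.996]]
wrist_force: [-0.3, -10.1, 0.1]
width: 0.0853
```

```bash
python3 b.py top12.png
```

```text
n 576 size [110.1  64.1] box dock x 1.2 y 4.3 mm yaw 0.000 t 16.1 F [ -0.6 -11.2  -0.3]
finger face in box frame mm -53.4 0.1 z 22.2 dock -52.2 4.4
```

```bash
python3 - <<'E'
from t import *
for n in ['top','side']:
    f=grab(n,n+'13.png');W=cloud(f); c=f['color'].astype(int)
    g=(c[...,1]>c[...,0]+35)&(c[...,1]>c[...,2]+15)&(np.abs((W-O)@d-.155)<.03)&(np.abs((W-O)@dy)<.03)&(W[...,2]>.072)
    P=W[g]; q=P-O; print(n,g.sum(),np.percentile(P[:,2],[5,25,50,75,95]).round(4),P.mean(0).round(4),(q@d).mean().round(4),(q@dy).mean().round(4))
    h=W[(np.abs((W-O)@d-.0225)<.02)&(np.abs((W-O)@dy)<.045)&(W[...,2]>.19)&(W[...,2]<.25)]; print('handle z',h[:,2].max() if len(h) else None)
s=ctrl.read_state(); p=s['tcp_pos'];R0=s['eef_rot']
p1=p-.035*d
rows([(p1,R0,2),(p1+UP*.29,Rt(0),6)],hand=85)
E
```

```text
top 65 [0.0781 0.0857 0.0879 0.0908 0.0934] [0.5093 0.2373 0.0875] 0.1554 -0.0004
handle z 0.21550736833639283
side 51 [0.0882 0.0918 0.0939 0.0947 0.0956] [0.5076 0.2329 0.0931] 0.1514 0.0021
handle z 0.21995814858028495

[85, -0.0, 17.4, -1.5, 0.0, 0.0, -0.0],
[85, -0.0, 17.5, -1.6, 0.0, 0.0, -0.0],
[85, 0.1, -4.2, -48.1, -0.015, -0.0, 0.0],
[85, 0.1, -3.5, -48.2, -0.014, -0.001, 0.0],
[85, 0.0, -2.8, -48.3, -0.015, 0.0, 0.0],
[85, 0.1, -2.1, -48.3, -0.014, -0.0, 0.0],
[85, -0.0, -1.5, -48.3, -0.015, -0.001, 0.0],
[85, -0.0, -0.7, -48.3, -0.014, 0.0, 0.0],
max 48.3 0.015 8
```

Request:
send_rows(plan=[[[85, 0, 20, -1.8, 0, 0, 0], [85, 0, 20, -1.8, 0, 0, 0], [85, 0, -4, -48, -0.015, 0, 0], [0, 0, -3.5, -48, -0.015, 0, 0], [0, 0, -3, -48, -0.015, 0, 0], [0, 0, -2, -48, -0.015, 0, 0], [0, 0, -1.5, -48, -0.015, 0, 0], [0, 0, -1, -48, -0.015, 0, 0]]])

```text
time: 17.2
tcp_pos: [0.5666, -0.0733, 0.4672]
eef_rot: [[0.98, 0.201, 0.002], [0.201, -0.98, 0.001], [0.002, -0.001, -1.0]]
wrist_force: [1.1, 0.3, -0.3]
width: 0.0002
```

```bash
python3 b.py top14.png;  python3 - <<'E'
from t import *
B=O+.155*d
s=ctrl.read_state(); print(s['tcp_pos'],s['width'])
rows([(B+UP*.44,Rt(0),7),(B+UP*.40,Rt(0),1)])
E
```

```text
n 571 size [109.9  64.1] box dock x 1.1 y 4.5 mm yaw -0.008 t 17.25 F [1.6 0.2 4.7]
finger face in box frame mm -105.4 -2.6 z 312.9 dock -104.4 2.8
[ 0.56738899 -0.07394494  0.47332919] 6.499634832654423e-05

[0, 0.7, -45.2, 4.7, 0.0, -0.001, 0.0],
[0, 0.7, -45.2, 4.7, 0.0, -0.002, 0.001],
[0, 0.6, -45.1, 4.7, 0.001, -0.001, 0.0],
[0, 0.7, -45.2, 4.8, -0.0, -0.002, 0.001],
[0, 0.6, -45.2, 4.7, -0.0, -0.001, 0.0],
[0, 0.6, -45.1, 4.8, 0.0, -0.001, 0.0],
[0, 0.6, -45.2, 4.7, 0.0, -0.002, 0.001],
[0, 0.0, -0.0, 40.0, 0.0, 0.0, -0.0],
max 45.2 0.002 8
```

Box still home after release. Cross over it at a safe height (tips ≈ 0.27–0.30) to above the button.

Request:
send_rows(plan=[[[0, 0.7, -45, 4, 0, -0.001, 0], [0, 0.7, -45, 4, 0, -0.001, 0], [0, 0.7, -45, 4, 0, -0.001, 0], [0, 0.7, -45, 4, 0, -0.001, 0], [0, 0.6, -45, 4, 0, -0.001, 0], [0, 0.6, -45, 5, 0, -0.001, 0], [0, 0.6, -45, 5, 0, -0.001, 0], [0, 0, 0, 40, 0, 0, 0]]])

```text
time: 18.25
tcp_pos: [0.5072, 0.2404, 0.3959]
eef_rot: [[0.978, 0.207, -0.003], [0.207, -0.978, 0.002], [-0.002, -0.003, -1.0]]
wrist_force: [-0.1, -1.2, -0.6]
width: -0.0001
```

```bash
python3 - <<'E'
from t import *
f=grab('wrist','wrist15.png'); W=cloud(f); c=f['color'].astype(int)
g=(c[...,1]>c[...,0]+35)&(c[...,1]>c[...,2]+15)&(np.abs((W-O)@d-.155)<.03)&(np.abs((W-O)@dy)<.03)&(W[...,2]>.074)
P=W[g]; print(g.sum(), P.mean(0), np.percentile(P[:,2],[5,50,95]) if g.sum() else 0)
s=ctrl.read_state(); B=O+.155*d; print(B,s['tcp_pos'])
rows([(B+UP*.30,Rt(0),4),(B+UP*.275,Rt(0),4)])
E
```

```text
705 [0.50836107 0.23888897 0.09231624] [0.09103786 0.0923837  0.09350109]
[0.50896311 0.23684203 0.        ] [0.50625167 0.23772072 0.38955148]

[0, 0.8, 0.3, 22.4, 0.0, 0.003, 0.002],
[0, 0.8, 0.3, 22.4, 0.001, 0.002, 0.001],
[0, 0.8, 0.4, 22.3, 0.0, 0.003, 0.002],
[0, 0.6, 0.3, 22.4, 0.001, 0.002, 0.001],
[0, 0.0, 0.0, 6.3, -0.0, 0.0, 0.0],
[0, 0.0, 0.0, 6.2, -0.0, 0.0, 0.0],
[0, 0.0, 0.0, 6.3, -0.0, 0.0, 0.0],
[0, 0.0, 0.0, 6.2, -0.0, 0.0, 0.0],
max 22.4 0.003 8
```

View pics/wrist15.png

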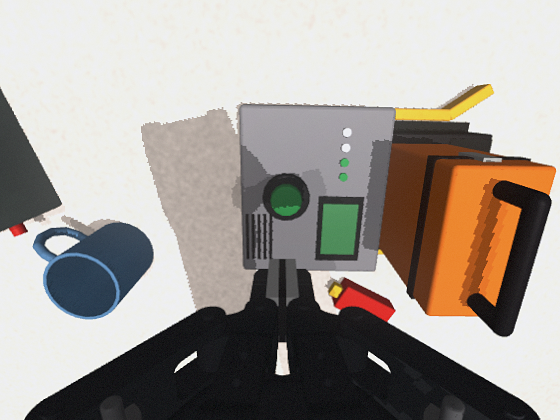

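Request:
send_rows(plan=[[[0, 0.8, 0, 22.5, 0, 0.003, 0.002], [0, 0.8, 0, 22.5, 0, 0.002, 0.001], [0, 0.8, 0, 22.5, 0, 0.003, 0.002], [0, 0.6, 0, 22.5, 0, 0.002, 0.001], [0, 0, 0, 6, 0, 0, 0], [0, 0, 0, 6, 0, 0, 0], [0, 0, 0, 6, 0, 0, 0], [0, 0, 0, 5, 0, 0, 0]]])

```text
time: 19.3
tcp_pos: [0.5116, 0.2356, 0.2822]
eef_rot: [[0.981, 0.193, 0.006], [0.193, -0.981, 0.001], [0.006, 0.001, -1.0]]
wrist_force: [0.1, 0.0, 0.7]
width: 0.0001
```

```bash
python3 b.py; python3 - <<'E'
from t import *
s=ctrl.read_state(); print(s['tcp_pos'],s['tcp_pos']+.1734*s['eef_rot'][:,2],s['wrist_force'])
E
```

```text
n 574 size [109.5  64. ] box dock x 1.1 y 4.5 mm yaw 0.002 t 19.35 F [-1.  -0.1 -0.9]
finger face in box frame mm 209.1 -8.2 z 121.1 dock 210.2 -3.2
[0.51140464 0.2356088  0.28156054] [0.51227929 0.23561933 0.10816274] [-0.97376119 -0.07039244 -0.92030795]
```

Request:
send_rows(plan=[[[0, -3, -1, 4, 0, 0, 0], [0, 0, 0, 4, 0, 0, 0], [0, 0, 0, 4, 0, 0, 0], [0, 0, 0, 3, 0, 0, 0], [0, 0, 0, 2, 0, 0, 0], [0, 0, 0, 2, 0, 0, 0], [0, 0, 0, 1, 0, 0, 0], [0, 0, 0, 0, 0, 0, 0]]])

```text
time: 20.35
tcp_pos: [0.5085, 0.2359, 0.2622]
eef_rot: [[0.981, 0.193, 0.005], [0.193, -0.981, 0.0], [0.005, 0.001, -1.0]]
wrist_force: [-1.9, -0.3, 3.7]
width: -0.0001
```

```bash
python3 - <<'E'
from t import *
s=ctrl.read_state(); print(s['tcp_pos'],s['tcp_pos']+.1734*s['eef_rot'][:,2],s['wrist_force'])
E
```

```text
[0.50850878 0.2359156  0.26218453] [0.5094257  0.235938   0.08878696] [-1.90383654 -0.28879634  3.72030677]
```

Request:
send_rows(plan=[[[0, 0, 0, 1, 0, 0, 0], [0, 0, 0, 1, 0, 0, 0], [0, 0, 0, 1, 0, 0, 0], [0, 0, 0, 1, 0, 0, 0], [0, 0, 0, 0.5, 0, 0, 0], [0, 0, 0, 0.5, 0, 0, 0], [0, 0, 0, 0, 0, 0, 0], [0, 0, 0, 0, 0, 0, 0]]])

```text
time: 21.35
tcp_pos: [0.5087, 0.2358, 0.2591]
eef_rot: [[0.981, 0.193, 0.005], [0.193, -0.981, 0.001], [0.005, -0.001, -1.0]]
wrist_force: [-12.6, -5.0, 28.5]
width: 0.0001
```

```bash
python3 b.py; python3 - <<'E'
from t import *
f=grab('wrist','wrist16.png')
s=ctrl.read_state(); print(s['tcp_pos']+.1734*s['eef_rot'][:,2],s['wrist_force'])
E
```

```text
n 578 size [109.6  64.2] box dock x 1.2 y 4.5 mm yaw 0.001 t 21.4 F [-12.2  -5.3  28.9]
finger face in box frame mm 209.9 -5.5 z 98.8 dock 211.1 -0.7
[0.50963587 0.2360238  0.08574407] [-12.54403502  -5.05069165  28.57058064]
```

View pics/wrist16.png

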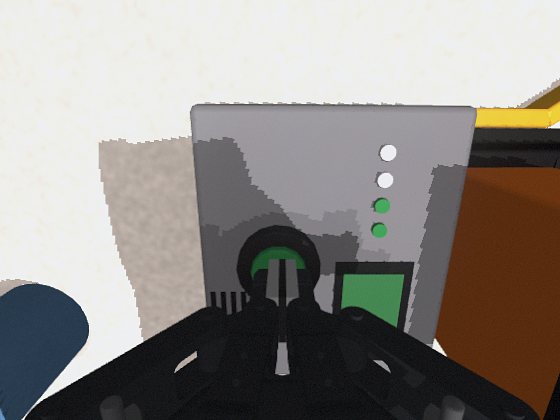

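Request:
send_rows(plan=[[[0, 0, 0, -4, 0, 0, 0], [0, 0, 0, -8, 0, 0, 0], [0, 0, 0, -25, 0, 0, 0], [0, 0, 0, -30, 0, 0, 0], [0, 0, 0, -30, 0, 0, 0], [0, 0, 0, -30, 0, 0, 0], [0, 0, 0, -20, 0, 0, 0], [0, 0, 0, 0, 0, 0, 0]]])

```text
time: 22.45
tcp_pos: [0.5081, 0.236, 0.4054]
eef_rot: [[0.981, 0.193, 0.008], [0.193, -0.981, 0.002], [0.008, -0.0, -1.0]]
wrist_force: [-0.9, 0.3, -0.3]
width: 0.0
```

```bash
python3 b.py top17.png; python3 - <<'E'
from t import *
f=grab('wrist','wrist17.png'); W=cloud(f); c=f['color'].astype(int)
g=(c[...,1]>c[...,0]+35)&(c[...,1]>c[...,2]+15)&(np.abs((W-O)@d-.155)<.03)&(np.abs((W-O)@dy)<.03)&(W[...,2]>.074)
print(np.median(W[g][:,2])); s=ctrl.read_state(); print(s['tcp_pos'],s['wrist_force'])
grab('side','side17.png')
E
```

```text
n 576 size [109.3  64.1] box dock x 1.3 y 4.7 mm yaw 0.000 t 22.5 F [ 0.4  0.1 -0.8]
finger face in box frame mm 210.1 -4.7 z 243.7 dock 211.4 0.1
0.0923632972243999
[0.50759796 0.23598611 0.40341757] [ 0.56504136 -0.00200722 -0.02505782]
```

View pics/side17.png

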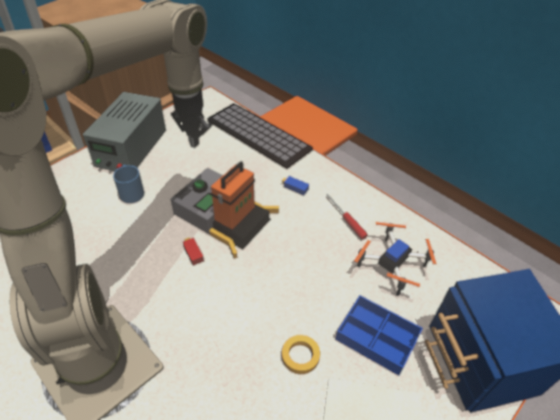

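View pics/wrist17.png

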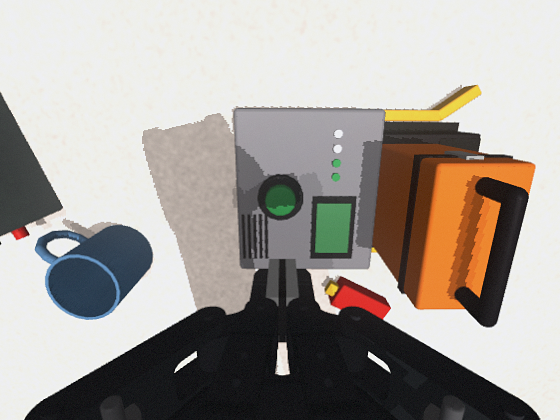

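```bash
python3 -c "
from h import *
print(ctrl.job_done())"
```

```text
the job is handed in; nothing more can be done
None
```

The box is home against the dock's stop and the charge button was pressed and let go. I handed the job in at about 22.6 s; no verdict is reported, so these are my own measurements.

- **Push:** I pushed the black base about 22 mm above the desk with the back of one open finger. I started off-centre to take out the 0.28 rad skew, then pushed centrally until the box met the stop. Push force rose from 5 N to about 10 N there, while the box barely moved.
- **Jam on the way:** The box's front corner caught on the flared lead-in at the dock mouth. Wrist force reached about 75 N, under the 120 N limit. I backed off, shifted the push point and freed it; the box stayed upright in the pictures.
- **Button:** Pressed with the fingers shut until it bottomed out at about 28 N, roughly 6.6 mm below where its top had been. Its top was back at its starting height of 92.4 mm after I withdrew.

**Last checks:**
- The box reads x +1.3 mm, y +4.7 mm and yaw 0.000 rad in my estimate of the dock frame. The calibration is good to about 2 mm, and the rails suggest the true centre line is about 1 mm towards the box.
- The arm is clear of everything, with the wrist force near zero.
- The last pictures show the bystanders where they were; I checked them by eye and did not measure them again.

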